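# Stack two ring-core transformers on their chassis studs

### The arm

A 7-joint arm with a two-finger parallel gripper is mounted at the origin on the work surface. World frame = base frame: x ahead of the robot, y to its left, z up, the work surface at z = 0. Lengths are in m, angles in rad, forces in N, time in s.
With the tool pointing down it reaches from about 0.4 to 0.875 m from the base axis. Payload 19.3 kg.
Tool frame: the origin (TCP) lies midway between the tips of the shut fingers; the grasp point (between the pads) lies 19 mm behind it (bot.pinch_z is the distance from the TCP to the grasp point, in m); z points along the fingers, y is the direction in which the jaws open and shut (so a half turn about z gives the same grasp; the last joint's range is limited). The gripper opens to 85 mm and grips with 20 to 120 N. Pads are 22 mm wide; open, the fingers measure 114 mm over their backs; the gripper's body (76 mm by 85 mm) begins 54 mm behind the grasp point. The pads swing forward as they close: fully open they stand 13 mm farther back than shut.
Start: joints at [1.042, 0.521, -0.036, 1.599, 0.021, 1.021, -0.113], TCP at [0.277, -0.56, 0.231] pointing down, gripper open.
Joint ranges: [-2.91, 2.91], [-0.3, 2.13], [-1.5, 1.42], [0.17, 2.43], [-1.26, 4.41], [0.16, 1.93], [-2.52, 2.52]. Speed limits (rad/s): [1.89, 1.89, 2.39, 2.39, 3.01, 3.01, 3.01].

### API

Orientations are given as [roll, pitch, yaw] about the fixed x, y, z axes, in that order (R = Rz(yaw) Ry(pitch) Rx(roll)).
In Python, from workcell import bot gives the robot as it stands. The module is installed in compiled form; this text tells all that it offers.
- The arm moves only by the tool move_arm, never from a script. Its argument "moves" is text: rows parted by semicolons, each of 4 numbers parted by spaces: the shift along the tool's x, y, z in mm, then the turn about the tool's z in rad. In form: dx dy dz yaw; .... A call has exactly 10 rows; each row is the pose to reach, as a shift and turn from the pose commanded when the call began, along the tool's axes at that moment; what a row does not reach only later rows make up. A row lasts 1/12 s, in which the tool goes at most 41.7 mm and 7.16 degrees, less where a joint would pass 70% of its speed; a pose out of reach is approached as far as the arm can. A call with a gripper value outside its range is refused whole. "grip" is the opening, from 0 (shut) to 1 (fully open), set as the call begins (left out, the last holds). The fingers move at their own pace and stop on an object; "grip_force" is the grip in N (left out, the last holds). Time passes only in rows, so rows that repeat a pose let the fingers close, or fill a call up. It gives the time, the measured TCP pose, the force and the opening at its end, in the units of the state.
- bot.observe(): the state, without advancing time (a new reading comes with each control period).
- bot.grab_frame(name): name is "scene" or "top"; returns a dict with "frame" (480x640x3 uint8, red, green, blue), "z_map" (480x640 float32, m along the optical axis (not along the pixel's ray), 0 where there is no reading), "K" (3x3 intrinsics, pixels), "eye" and "attitude" of the camera in the world. Camera axes: x right, y up, looking along -z (the intrinsics and any distortion apply to the point x, -y, -z); pixel columns grow to the right and rows downward; lengths in m; the calibration is good to about 2 mm. A picture is of the moment at which its call begins.
- bot.job_done(): hands the job in, once; it reports no verdict.
Trained networks look in a picture, given as the dict that the camera call returned (one of the last four; its "shot" number tells which), for a name from the list of things; names that differ only in an ending like _2 or _b are one class to them, and where a whole thing is asked for, a point or a joint stands for the part that bears it (a point fixed in the world has none). Each returns a list of dicts, best first, with "conf" (0 to 1); they miss things now and then, are a little off and sometimes report something else, mostly with a low value. They report only what shows in the picture. A call takes as long as a camera call. They do not tell look-alikes from the thing itself.
- bot.search_frame(picture, label): "at" ([column, row] in pixels, amid what is visible of it).
- bot.pinpoint(picture, label): "at" ([column, row] in pixels: a listed point, or the origin of a listed thing).
The state is a dict: "clock": time; "qpos": joint angles; "qd": joint speeds; "joint_efforts": joint torques, N m; "position": TCP position; "tool_rot": TCP orientation; "force": force on the tool from outside, world axes, zero at the start; "moment": the same for the moment, N m; "grip_width": finger opening in m.
Only numpy, scipy, OpenCV 4.12 (cv2) and the standard library are available. Lean on these libraries where they do the work, as an engineer would, in place of code of your own. Each camera call takes 0.05 s, during which the arm holds its last target. There are 200 camera calls.

### The job

Mount the two ring transformers in the open amplifier chassis. Over the tall stud put the large rubber pad, then the large copper ring core, and on top the steel clamp plate with its hub up; over the short stud put the small rubber pad and then the small copper ring core. Everything must lie flat on what is under it, with the stud through its hole, and the blue capacitor and the small control knob must be left where they are on the bench.

Things in the scene. Friction and masses are not known exactly. Their poses are not given: they have to be found in the camera images.
- large_pad_mid (a point): large rubber pad: flat black rubber ring, 60 mm across, 10 mm thick, centre hole 24 mm. Lies flat on the bench at the start; the point is its centre (on the axis, half-way up); z is its axis, up.
- large_core_mid (a point): large ring core: copper-wound ring transformer, 60 mm across, 26 mm high, centre hole 26 mm, 0.25 to 0.5 kg. Lies flat on the bench at the start; the point is its centre (on the axis, half-way up); z is its axis, up.
- clamp_plate_mid (a point): steel clamp plate: bare steel flange 56 mm across and 4 mm thick, with a raised hub 36 mm across on its upper side (to grip), 12 mm high in all, centre hole 20 mm. Lies flat on the bench at the start; the point is its centre (on the axis, half-way up); z is its axis, up.
- small_pad_mid (a point): small rubber pad: flat black rubber ring, 40 mm across, 10 mm thick, centre hole 22 mm. Lies flat on the bench at the start; the point is its centre (on the axis, half-way up); z is its axis, up.
- small_core_mid (a point): small ring core: copper-wound ring transformer, 40 mm across, 18 mm high, centre hole 22 mm, about 0.1 kg. Lies flat on the bench at the start; the point is its centre (on the axis, half-way up); z is its axis, up.
- tall_seat (a point): tall stud: fixed upright steel pin, 8 mm thick, tip pointed, on a dark 78 mm square plate in the open aluminium chassis (tray 200 x 360 mm, walls 16 mm high). Point: the foot of the stud on the plate's top face, about 6 mm above the bench, where the bottom pad lies; the stud rises 52 mm above it. z up, y along the chassis' long side. The other stud is 140 mm or more away along y.
- short_seat (a point): short stud: the same pin as the tall stud, in the same chassis, but on a dark round plate 62 mm across and rising only 34 mm above its point, which is again the foot of the stud on the plate's top face, about 6 mm above the bench.
- capacitor_mid (a point): bystander: blue capacitor can standing upright on the bench, 30 mm across, 45 mm high; its centre. Leave it where it stands.
- knob_mid (a point): bystander: small black and aluminium control knob lying on the bench, 28 mm across, 17 mm high; its centre. Leave it where it lies.
There are look-alikes about, which are no part of the job. Leave any green or yellow look-alike of the part that bears large_pad_mid alone.

How it is judged:
By the outcome, as a careful person would: the job done as asked, in the order asked, and still so for the second after the job is handed in, with the robot touching nothing.
It also fails if it takes over 102 s, if anything falls off the work surface, if the arm or the gripper's body presses on something with over 40 N, if the wrist force passes 120 N, or if a joint passes its speed limit or range.

## Working session

There is one attempt and no reset: what is moved stays moved. The work goes in short steps, Python scripts to look and compute and a tool call to move; the robot and the scene stay as the last step left them, time stands still between calls to the robot, and variables do not carry over. Pictures are saved under pics/ and viewed, about 12 in all and at most 16, crops included, and the job is handed in when it is done.

Besides the shell and the picture viewer there is one more tool, called after "Call:" as name(argument=value, ...) on one line, values as JSON. move_arm: Moves the arm, as the interface text tells. Its arguments: {"type":"object","properties":{"moves":{"type":"string"},"grip":{"type":"number"},"grip_force":{"type":"number"}},"required":["moves"]}

```bash
mkdir -p pics; cat > h.py <<'E'
import numpy as np, cv2
from workcell import bot
from scipy.spatial.transform import Rotation as R
def rot(a):
    a=np.array(a,float)
    if a.shape==(3,3): return a
    return R.from_euler('xyz',a).as_matrix() if a.size==3 else R.from_quat(a).as_matrix()
def cloud(p):
    K=np.array(p['K']);z=p['z_map'];v,u=np.mgrid[:480,:640]
    X=np.stack([(u-K[0,2])/K[0,0]*z,-(v-K[1,2])/K[1,1]*z,-z],-1)
    W=X@rot(p['attitude']).T+np.array(p['eye']); W[z==0]=np.nan
    return W
def ray(p,at,h):
    K=np.array(p['K']);d=rot(p['attitude'])@np.array([(at[0]-K[0,2])/K[0,0],-(at[1]-K[1,2])/K[1,1],-1]);e=np.array(p['eye'])
    return e+d*(h-e[2])/d[2]
def save(p,n): cv2.imwrite('pics/'+n,cv2.cvtColor(p['frame'],cv2.COLOR_RGB2BGR))
E
python3 - <<'E'
from h import *
H=dict(large_pad_mid=.005,large_core_mid=.013,clamp_plate_mid=.006,small_pad_mid=.005,small_core_mid=.009,tall_seat=.006,short_seat=.006,capacitor_mid=.0225,knob_mid=.0085)
s=bot.observe();print({k:np.round(v,3) for k,v in s.items()},bot.pinch_z)
for c in('top','scene'):
    p=bot.grab_frame(c);save(p,c+'1.png');print(c,{k:np.round(v,3) for k,v in p.items() if k not in('frame','z_map')})
    for n,h in H.items():
        for d in bot.pinpoint(p,n)[:4]: print(n,np.round(d['at']),round(d['conf'],2),np.round(ray(p,d['at'],h),3))
E
```

```text
{'clock': np.float64(0.0), 'qpos': array([ 1.042,  0.522, -0.036,  1.6  ,  0.021,  1.021, -0.113]), 'qd': array([ 0.001,  0.001,  0.001,  0.002, -0.001, -0.001,  0.003]), 'joint_efforts': array([-1.0000e-03, -9.2711e+01,  1.9800e+00, -3.6994e+01,  1.8000e-02,
        8.0000e-03, -0.0000e+00]), 'position': array([ 0.277, -0.56 ,  0.231]), 'tool_rot': array([-3.14 ,  0.   ,  0.459]), 'force': array([-0.02 ,  0.239,  0.265]), 'moment': array([0.003, 0.051, 0.035]), 'grip_width': np.float64(0.085)} 0.0187
top {'K': array([[554.668,   0.   , 328.719],
       [  0.   , 554.668, 243.68 ],
       [  0.   ,   0.   ,   1.   ]]), 'eye': array([0.428, 0.021, 1.056]), 'attitude': array([ 0.098, -0.017, -1.592]), 'shot': np.int64(1)}
large_pad_mid [511. 284.] 0.93 [ 0.447 -0.343  0.005]
large_pad_mid [513. 233.] 0.88 [ 0.546 -0.352  0.005]
large_pad_mid [462. 187.] 0.74 [ 0.637 -0.259  0.005]
large_core_mid [402. 293.] 0.57 [ 0.436 -0.134  0.013]
clamp_plate_mid [201. 292.] 0.67 [0.445 0.243 0.006]
small_pad_mid [327. 288.] 0.47 [0.448 0.006 0.005]
small_core_mid [143. 235.] 0.75 [0.554 0.351 0.00
[... 289 characters left out ...]
19, 0.087, 0.765]), 'attitude': array([0.823, 0.015, 1.644]), 'shot': np.int64(2)}
large_pad_mid [169. 214.] 0.92 [ 0.438 -0.342  0.005]
large_pad_mid [150. 249.] 0.89 [ 0.549 -0.349  0.005]
large_pad_mid [184. 280.] 0.8 [ 0.63  -0.256  0.005]
large_core_mid [260. 211.] 0.78 [ 0.427 -0.142  0.013]
clamp_plate_mid [442. 229.] 0.94 [0.455 0.249 0.006]
small_pad_mid [326. 218.] 0.49 [0.434 0.002 0.005]
small_core_mid [498. 259.] 0.72 [0.542 0.35  0.009]
tall_seat [370. 287.] 0.95 [0.629 0.102 0.006]
short_seat [285. 285.] 0.89 [ 0.634 -0.059  0.006]
short_seat [384. 216.] 0.53 [0.419 0.126 0.006]
capacitor_mid [383. 218.] 0.73 [0.447 0.124 0.022]
knob_mid [204. 216.] 0.43 [ 0.445 -0.262  0.008]
```

View pics/top1.png

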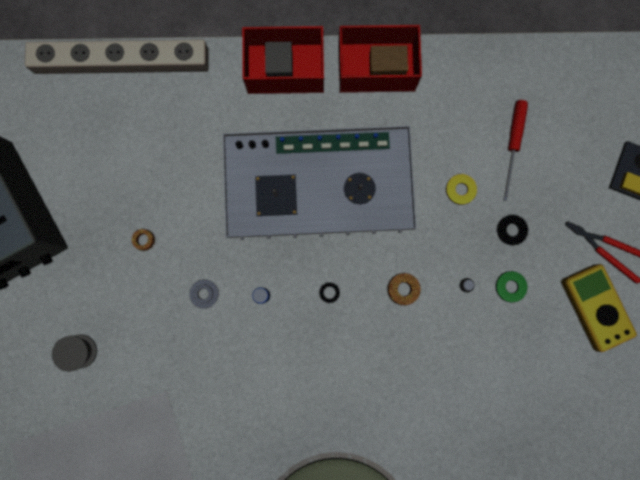

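View pics/scene1.png

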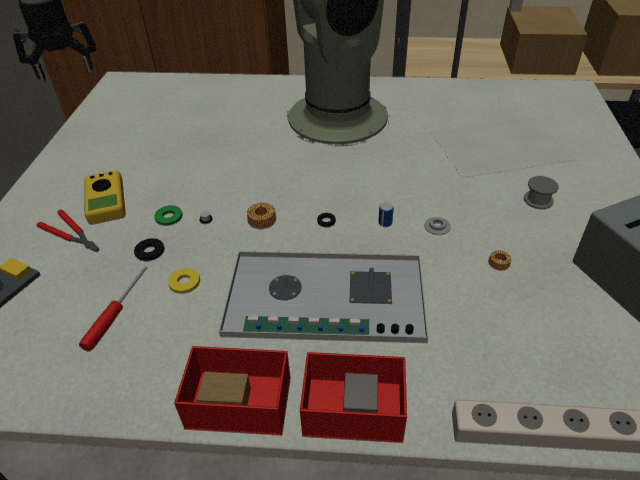

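Top view: the black pad is at (513,230), with the green pad at (511,286) and the yellow at (461,189). The large core is at (404,289), small pad (330,292), clamp (204,293) and small core (143,239). The tall stud is on the square plate at about (276,196), and the short one on the round plate at about (360,188). The scene view agrees with this layout. Next I'll refine the positions using depth.

```bash
cat > m.py <<'E'
from h import *
N=dict(large_pad=(.546,-.350,.030,.010),large_core=(.432,-.138,.030,.026),clamp=(.447,.245,.028,.004),small_pad=(.438,.004,.020,.010),small_core=(.548,.350,.020,.018),cap=(.443,.128,.015,.045),knob=(.443,-.261,.014,.017))
def meas(p,x,y,r,h,win=1.7):
    W=cloud(p);d=np.hypot(W[...,0]-x,W[...,1]-y)
    ring=W[(d<2.2*r+.01)&(d>r*1.6)][:,2]; z0=np.nanmedian(ring)
    m=(d<r*win)&(W[...,2]>z0+.6*h)&(W[...,2]<z0+h+.012)
    if m.sum()<15: return None
    P=W[m][:,:2].astype(np.float32)
    (c,rr)=cv2.minEnclosingCircle(P)
    return np.round([*c,rr,z0,np.median(W[m][:,2]),m.sum(),*P.mean(0)],4)
E
python3 - <<'E'
from m import *
for c in('top','scene'):
    p=bot.grab_frame(c);print(c)
    for n,a in N.items(): print(n,meas(p,*a))
    W=cloud(p)
    for n,x,y in(('tall',.629,.102),('short',.632,-.058)):
        d=np.hypot(W[...,0]-x,W[...,1]-y);m=(d<.035)&(W[...,2]>.016)
        print(n,m.sum(),np.round(np.c_[W[m],np.argwhere(m)[:,::-1]],4)[:14].tolist(),'floor',np.nanmedian(W[(d<.025)][:,2]))
    if c=='top':
        g=cv2.resize(p['frame'][110:310,120:420],None,fx=2.6,fy=2.6,interpolation=cv2.INTER_CUBIC)
        cv2.imwrite('pics/topc.png',cv2.convertScaleAbs(g[...,::-1],alpha=1.8))
E
```

```text
top
large_pad [ 5.444e-01 -3.375e-01  4.430e-02  1.000e-04  1.000e-02  6.290e+02
  5.519e-01 -3.493e-01]
large_core [ 4.436e-01 -1.359e-01  3.050e-02 -0.000e+00  2.620e-02  6.800e+02
  4.432e-01 -1.356e-01]
clamp [ 4.472e-01  2.450e-01  4.750e-02 -3.000e-04  4.600e-03  7.050e+02
  4.436e-01  2.408e-01]
small_pad [ 4.398e-01  3.300e-03  1.970e-02 -1.000e-04  9.700e-03  2.400e+02
  4.397e-01  3.100e-03]
small_core [ 5.465e-01  3.522e-01  2.070e-02 -3.000e-04  1.780e-02  2.820e+02
  5.460e-01  3.511e-01]
cap [ 4.373e-01  1.291e-01  1.500e-02 -1.000e-04  4.560e-02  2.180e+02
  4.372e-01  1.285e-01]
knob [ 4.481e-01 -2.585e-01  1.020e-02  0.000e+00  1.660e-02  9.200e+01
  4.485e-01 -2.580e-01]
tall 31 [[0.631, 0.1022, 0.0547, 273.0, 188.0], [0.6312, 0.1004, 0.0536, 274.0, 188.0], [0.6295, 0.1042, 0.0528, 272.0, 189.0], [0.6287, 0.102, 0.0567, 273.0, 189.0], [0.6279, 0.0999, 0.0604, 274.0, 189.0], [0.6294, 0.0987, 0.0529, 275.0, 189.0], [0.6272, 0.104, 0.0552, 272.0, 190.0], [0.6266, 0.1019, 0.0581, 273.0, 190.0], [0.6268, 0.1002, 0.0569, 274.0, 190.0], [0.6271, 0.0985, 0.0552, 275.0, 190.
[... 1961 characters left out ...]
33, 0.0537, 372.0, 270.0], [0.627, 0.1052, 0.0507, 373.0, 270.0]] floor 0.005837925389594156
short 43 [[0.6375, -0.0599, 0.0409, 283.0, 274.0], [0.635, -0.0586, 0.0383, 284.0, 274.0], [0.6374, -0.0602, 0.0381, 283.0, 275.0], [0.6376, -0.0582, 0.0384, 284.0, 275.0], [0.6363, -0.0566, 0.0372, 285.0, 275.0], [0.6377, -0.0622, 0.0356, 282.0, 276.0], [0.6366, -0.0605, 0.0346, 283.0, 276.0], [0.6387, -0.0582, 0.0369, 284.0, 276.0], [0.6396, -0.0561, 0.038, 285.0, 276.0], [0.6404, -0.0618, 0.0357, 282.0, 277.0], [0.6413, -0.0597, 0.0369, 283.0, 277.0], [0.6415, -0.0578, 0.0372, 284.0, 277.0], [0.6396, -0.0563, 0.0353, 285.0, 277.0], [0.6402, -0.062, 0.0329, 282.0, 278.0]] floor 0.005560341118050094
```

View pics/topc.png

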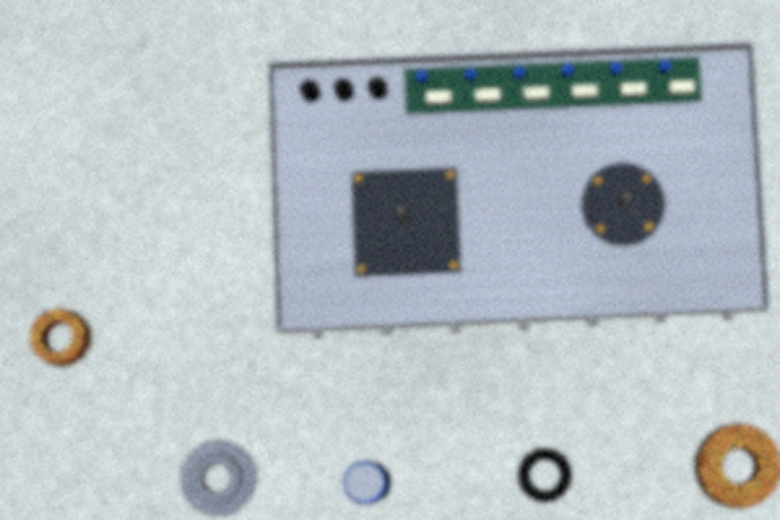

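Crop: the square plate is centred at crop (406,221), which is full-frame (276,195). The round plate is centred at crop (623,204), full-frame (359.6,188.5). The stud tips show at their centres.

```bash
python3 - <<'E'
from m import *
for c in('top','scene'):
    p=bot.grab_frame(c);print(c)
    print('pad',meas(p,.550,-.349,.030,.010,1.15)); 
    W=cloud(p);d=np.hypot(W[...,0]-.445,W[...,1]-.2425)
    m=(d<.04)&(W[...,2]>.0085);P=W[m][:,:2].astype(np.float32);print('hub',cv2.minEnclosingCircle(P),P.mean(0),np.median(W[m][:,2]))
    m=(d<.036)&(W[...,2]>.0025);P=W[m][:,:2].astype(np.float32);print('flange',cv2.minEnclosingCircle(P),P.mean(0))
    if c=='top': print(ray(p,(276.3,195.1),.006),ray(p,(359.6,188.5),.006))
    for n,x,y,zt in(('tall',.629,.101,.03),('short',.638,-.058,.022)):
        d=np.hypot(W[...,0]-x,W[...,1]-y);m=(d<.014)&(W[...,2]>zt);print(n,np.median(W[m],0))
E
```

```text
top
pad [ 5.525e-01 -3.484e-01  3.100e-02  1.000e-04  1.010e-02  6.210e+02
  5.519e-01 -3.495e-01]
hub ((0.4463707506656647, 0.23959913849830627), 0.021091604605317116) [0.44323277 0.23915951] 0.011621268968676768
flange ((0.4452022314071655, 0.24360592663288116), 0.035668469965457916) [0.44326508 0.23966834]
[0.62690556 0.09992585 0.006     ] [ 0.63691639 -0.06012764  0.006     ]
tall [0.62605704 0.10048412 0.05239917]
short [ 0.63669555 -0.05854478  0.03583407]
scene
pad [ 5.519e-01 -3.491e-01  3.140e-02 -0.000e+00  9.800e-03  4.330e+02
  5.535e-01 -3.491e-01]
hub ((0.4461051821708679, 0.23861189186573029), 0.023188412189483643) [0.44384497 0.23947315] 0.011820300635364822
flange ((0.44611212611198425, 0.24286803603172302), 0.03498698025941849) [0.44655693 0.23994061]
tall [0.62923592 0.10136269 0.04582133]
short [ 0.63978801 -0.05840982  0.03246382]
```

Call:
move_arm(moves="41 0 0 0; 82 0 0 0; 123 0 0 0; 164 0 0 0; 205 0 0 0; 246 0 0 0; 287 0 0 0; 325 -30 0 0; 340 -50 0 0; 340 -65 0 0", grip=1)

```text
clock: 2.03
position: [0.5564, -0.3456, 0.2307]
tool_rot: [-3.14, -0.002, 0.465]
force: [0.2, -0.5, 0.3]
grip_width: 0.0854
```

```bash
cat > go.py <<'E'
import sys
from h import *
T=dict(lp=(.552,-.349),lc=(.443,-.1355),cl=(.4435,.2395),sp=(.440,.003),sc=(.546,.3515),ts=(.627,.1005),ss=(.637,-.059))
def go(n,z):
    s=bot.observe();p=np.array(s['position']);M=rot(s['tool_rot']);t=np.array([*(T[n] if isinstance(n,str) else n),z])
    print(n,'shift mm',np.round(M.T@(t-p)*1000,1),'pos',np.round(p,4),'rot',np.round(s['tool_rot'],3),'w',round(float(s['grip_width']),4),'F',np.round(s['force'],1),'q',np.round(s['qpos'],2),'t',s['clock'])
if __name__=='__main__':
    a=sys.argv
    for i in range(1,len(a),2): go(a[i],float(a[i+1]))
E
python3 go.py lp .002
```

```text
lp shift mm [ -5.9   1.5 228.7] pos [ 0.5564 -0.3456  0.2307] rot [-3.14e+00 -2.00e-03  4.65e-01] w 0.0854 F [ 0.2 -0.5  0.3] q [ 0.52  0.57 -0.08  1.51  0.04  1.06 -0.68] t 2.0333
```

Call:
move_arm(moves="0 0 35 0; 0 0 75 0; 0 0 115 0; 0 0 150 0; 0 0 180 0; 0 0 195 0; 0 0 195 0; 0 0 195 0; 0 0 195 0; 0 0 195 0")

```text
clock: 2.87
position: [0.5539, -0.3522, 0.0385]
tool_rot: [3.139, -0.002, 0.459]
force: [-0.5, -0.4, 0.9]
grip_width: 0.0853
```

```bash
python3 go.py lp .002
```

```text
lp shift mm [-0.3 -3.8 36.4] pos [ 0.5539 -0.3522  0.0385] rot [ 3.139e+00 -2.000e-03  4.590e-01] w 0.0853 F [-0.5 -0.4  0.9] q [ 0.52  0.8  -0.07  1.63  0.08  0.7  -0.7 ] t 2.8667
```

Call:
move_arm(moves="0 -2 20 0; 0 -4 30 0; 0 -4 36 0; 0 -4 36 0; 0 -4 36 0; 0 -4 36 0; 0 -4 36 0; 0 -4 36 0; 0 -4 36 0; 0 -4 36 0")

```text
clock: 3.7
position: [0.5511, -0.348, 0.0005]
tool_rot: [3.141, -0.0, 0.459]
force: [-0.7, -0.0, -0.7]
grip_width: 0.0858
```

Call:
move_arm(moves="0 0 0 0; 0 0 0 0; 0 0 0 0; 0 0 0 0; 0 0 0 0; 0 0 0 0; 0 0 0 0; 0 0 -5 0; 0 0 -20 0; 0 0 -40 0", grip=0.3, grip_force=30)

```text
clock: 4.53
position: [0.5503, -0.3475, 0.0403]
tool_rot: [-3.14, 0.001, 0.459]
force: [0.8, -0.2, 0.6]
grip_width: 0.0577
```

```bash
python3 go.py ts .11; python3 - <<'E'
from h import *
p=bot.grab_frame('scene');cv2.imwrite('pics/g1.png',cv2.resize(p['frame'][150:300,60:260],None,fx=3,fy=3)[...,::-1])
E
```

```text
ts shift mm [ 267.1 -367.9  -69.3] pos [ 0.5503 -0.3475  0.0403] rot [-3.14e+00  1.00e-03  4.59e-01] w 0.0577 F [ 0.8 -0.2  0.6] q [ 0.52  0.8  -0.07  1.65  0.08  0.71 -0.7 ] t 4.5333
```

View pics/g1.png

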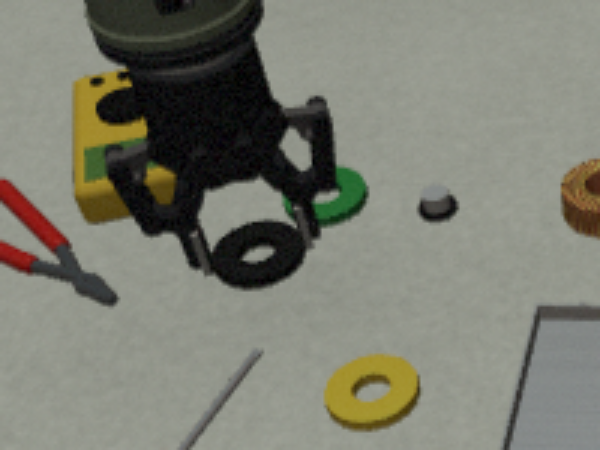

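The crop shows the black pad held flat between the fingertips at (258,253), lifted clear. The green and yellow look-alikes are untouched.

Call:
move_arm(moves="0 0 -35 0; 22 -30 -50 0; 45 -62 -65 0; 68 -94 -70 0; 92 -126 -70 0; 115 -158 -70 0; 139 -190 -70 0; 162 -223 -70 0; 185 -256 -70 0; 208 -288 -70 0")

```text
clock: 5.42
position: [0.6102, 0.0045, 0.1116]
tool_rot: [3.141, -0.001, 0.459]
force: [1.5, -0.4, -0.2]
grip_width: 0.0576
```

Call:
move_arm(moves="22 -30 0 0; 40 -55 0 0; 52 -72 0 0; 59 -80 0 0; 59 -80 0 0; 59 -80 0 0; 59 -80 0 0; 59 -80 0 0; 59 -80 0 0; 59 -80 0 0")

```text
clock: 6.25
position: [0.6275, 0.0993, 0.1104]
tool_rot: [3.141, 0.0, 0.458]
force: [0.1, 0.0, -0.0]
grip_width: 0.0575
```

```bash
python3 go.py ts .009; python3 - <<'E'
from h import *
p=bot.grab_frame('top');W=cloud(p)
s=bot.observe()
save(p,'t2.png');f=p['frame'][100:260,200:400];cv2.imwrite('pics/t2c.png',cv2.convertScaleAbs(cv2.resize(f,None,fx=3,fy=3)[...,::-1],alpha=1.5))
E
```

```text
ts shift mm [ 1.000e-01 -1.300e+00  1.014e+02] pos [0.6275 0.0993 0.1104] rot [3.141 0.    0.458] w 0.0575 F [ 0.1  0.  -0. ] q [-0.21  0.68 -0.06  1.67  0.05  0.8  -1.4 ] t 6.25
```

Call:
move_arm(moves="0 -1 30 0; 0 -1 55 0; 0 -1 75 0; 0 -1 90 0; 0 -1 98 0; 0 -1 103 0; 0 -1 103 0; 0 -1 103 0; 0 -1 103 0; 0 -1 103 0")

```text
clock: 7.13
position: [0.6274, 0.1012, 0.008]
tool_rot: [3.141, -0.001, 0.459]
force: [-0.5, 0.5, 0.3]
grip_width: 0.0581
```

Call:
move_arm(moves="0 0 0 0; 0 0 0 0; 0 0 0 0; 0 0 0 0; 0 0 0 0; 0 0 -10 0; 0 0 -40 0; 0 0 -80 0; 0 0 -110 0; 0 0 -120 0", grip=1)

```text
clock: 7.97
position: [0.6289, 0.1014, 0.1328]
tool_rot: [3.14, -0.006, 0.458]
force: [1.0, 0.2, 0.8]
grip_width: 0.0853
```

```bash
python3 go.py lc .12
```

```text
lc shift mm [-271.6  130.2   11.4] pos [0.6289 0.1014 0.1328] rot [ 3.14  -0.006  0.458] w 0.0853 F [1.  0.2 0.8] q [-0.22  0.65 -0.06  1.65  0.05  0.83 -1.4 ] t 7.9667
```

Call:
move_arm(moves="-37 18 0 0; -74 36 0 0; -111 54 0 0; -148 72 0 0; -185 90 0 0; -222 107 0 0; -252 121 0 0; -270 130 0 0; -270 130 0 0; -270 130 30 0")

```text
clock: 8.8
position: [0.4447, -0.1366, 0.101]
tool_rot: [3.137, -0.006, 0.456]
force: [2.3, 0.0, 0.8]
grip_width: 0.0859
```

```bash
python3 - <<'E'
from m import *
p=bot.grab_frame('top');print(meas(p,.627,.1005,.03,.01,1.15))
f=p['frame'][110:310,190:490];cv2.imwrite('pics/t3.png',cv2.convertScaleAbs(cv2.resize(f,None,fx=2.6,fy=2.6)[...,::-1],alpha=1.5))
E
python3 go.py lc .006
```

```text
[6.274e-01 1.009e-01 3.420e-02 3.000e-03 1.590e-02 6.800e+02 6.253e-01
 1.008e-01]
lc shift mm [ 0.6  0.9 88.3] pos [ 0.4421 -0.135   0.0943] rot [-3.141  0.     0.458] w 0.0851 F [-5.   1.4 -8.5] q [ 0.22  0.49 -0.06  2.13  0.06  0.52 -1.  ] t 8.85
```

View pics/t3.png

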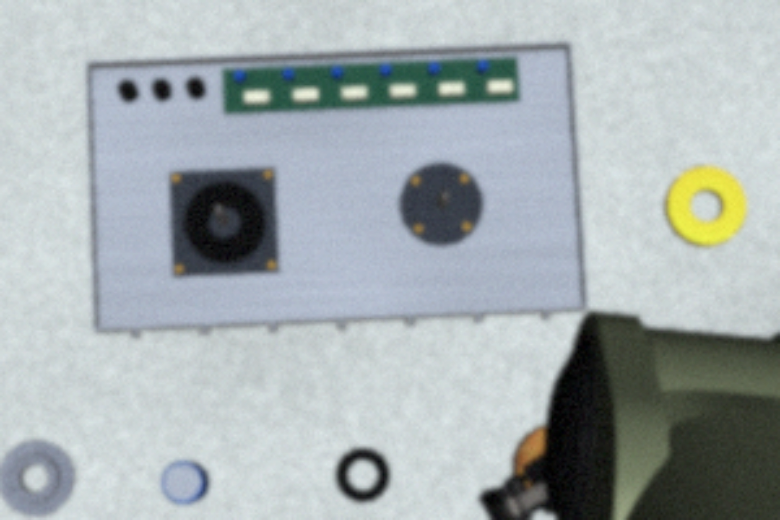

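The large pad is centred on the square plate at crop (223,222), with the stud through its hole.

Call:
move_arm(moves="0 0 30 0; 0 0 55 0; 0 0 72 0; 0 0 82 0; 0 0 86 0; 0 0 86 0; 0 0 86 0; 0 0 86 0; 0 0 86 0; 0 0 86 0")

```text
clock: 9.68
position: [0.4429, -0.1351, 0.012]
tool_rot: [3.141, -0.001, 0.459]
force: [-0.1, -1.0, -0.3]
grip_width: 0.0856
```

Call:
move_arm(moves="0 0 0 0; 0 0 0 0; 0 0 0 0; 0 0 0 0; 0 0 0 0; 0 0 0 0; 0 0 0 0; 0 0 -10 0; 0 0 -35 0; 0 0 -70 0", grip=0.3, grip_force=60)

```text
clock: 10.52
position: [0.4409, -0.1345, 0.0807]
tool_rot: [-3.139, 0.003, 0.459]
force: [0.7, -0.5, -3.6]
grip_width: 0.0568
```

```bash
python3 go.py ts .12
```

```text
ts shift mm [ 270.8 -128.4  -39.9] pos [ 0.4409 -0.1345  0.0807] rot [-3.139e+00  3.000e-03  4.590e-01] w 0.0568 F [ 0.7 -0.5 -3.6] q [ 0.22  0.52 -0.06  2.14  0.06  0.5  -1.01] t 10.5167
```

Call:
move_arm(moves="15 -7 -35 0; 50 -24 -40 0; 87 -41 -40 0; 124 -59 -40 0; 161 -76 -40 0; 198 -94 -40 0; 233 -110 -40 0; 257 -122 -40 0; 268 -128 -40 0; 268 -128 -40 0")

```text
clock: 11.35
position: [0.6266, 0.1016, 0.1209]
tool_rot: [-3.14, -0.0, 0.462]
force: [-0.0, 0.0, -3.7]
grip_width: 0.0569
```

Call:
move_arm(moves="0 0 0 0; 0 0 0 0; 0 0 0 0; 0 0 0 0; 0 0 0 0; 0 0 5 0; 0 0 10 0; 0 0 10 0; 0 0 10 0; 0 0 10 0")

```text
clock: 12.18
position: [0.6261, 0.0985, 0.1112]
tool_rot: [-3.141, 0.0, 0.459]
force: [0.5, -0.2, -3.6]
grip_width: 0.0568
```

```bash
python3 go.py ts .03; python3 - <<'E'
from h import *
p=bot.grab_frame('scene');cv2.imwrite('pics/g4.png',cv2.convertScaleAbs(cv2.resize(p['frame'][180:340,270:470],None,fx=3,fy=3)[...,::-1],alpha=1.4))
E
```

```text
ts shift mm [ 1.8 -1.4 81.2] pos [0.6261 0.0985 0.1112] rot [-3.141  0.     0.459] w 0.0568 F [ 0.5 -0.2 -3.6] q [-0.21  0.67 -0.05  1.67  0.05  0.8  -1.4 ] t 12.1833
```

View pics/g4.png

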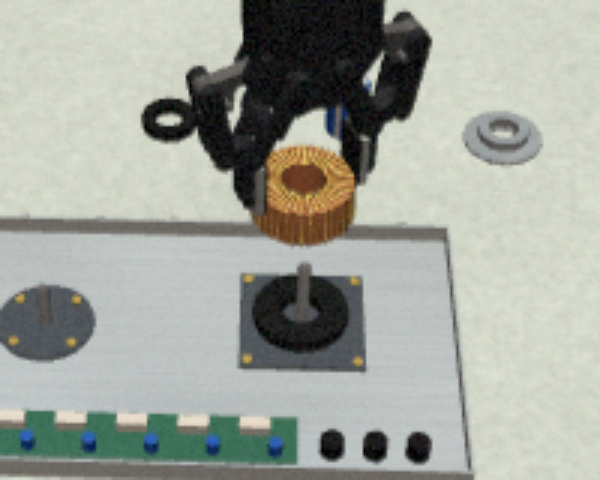

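The core is held level above the tall stud (crop 303,195), and the pad lies flat under it with the stud centred.

Call:
move_arm(moves="2 -1 25 0; 2 -1 45 0; 2 -1 60 0; 2 -1 70 0; 2 -1 76 0; 2 -1 80 0; 2 -1 82 0; 2 -1 82 0; 2 -1 82 0; 2 -1 82 0")

```text
clock: 13.07
position: [0.6279, 0.1003, 0.03]
tool_rot: [3.141, -0.001, 0.459]
force: [0.5, -0.4, -3.2]
grip_width: 0.0575
```

```bash
python3 go.py ts .028
```

```text
ts shift mm [-0.7 -0.6  2. ] pos [0.6279 0.1003 0.03  ] rot [ 3.141e+00 -1.000e-03  4.590e-01] w 0.0575 F [ 0.5 -0.4 -3.2] q [-0.22  0.79 -0.05  1.69  0.06  0.66 -1.41] t 13.0667
```

Call:
move_arm(moves="0 0 1 0; 0 0 2 0; 0 0 2 0; 0 0 2 0; 0 0 2 0; 0 0 2 0; 0 0 2 0; 0 0 2 0; 0 0 2 0; 0 0 2 0")

```text
clock: 13.9
position: [0.6279, 0.1003, 0.0285]
tool_rot: [3.141, -0.001, 0.459]
force: [-5.6, -1.0, 12.7]
grip_width: 0.0567
```

Call:
move_arm(moves="0 0 0 0; 0 0 0 0; 0 0 0 0; 0 0 0 0; 0 0 0 0; 0 0 -10 0; 0 0 -40 0; 0 0 -75 0; 0 0 -95 0; 0 0 -100 0", grip=1)

```text
clock: 14.73
position: [0.6292, 0.1005, 0.132]
tool_rot: [3.14, -0.005, 0.458]
force: [0.0, -0.4, -0.1]
grip_width: 0.0852
```

```bash
python3 go.py cl .1
```

```text
cl shift mm [-105.2 -206.9   31.1] pos [0.6292 0.1005 0.132 ] rot [ 3.14  -0.005  0.458] w 0.0852 F [ 0.  -0.4 -0.1] q [-0.22  0.65 -0.05  1.65  0.04  0.83 -1.4 ] t 14.7333
```

Call:
move_arm(moves="-18 -36 5 0; -36 -72 10 0; -54 -108 15 0; -72 -144 20 0; -88 -175 25 0; -99 -197 28 0; -104 -207 28 0; -104 -207 28 0; -104 -207 28 0; -104 -207 28 0", grip=0.8)

```text
clock: 15.57
position: [0.4437, 0.239, 0.0995]
tool_rot: [3.141, -0.001, 0.457]
force: [-0.1, 0.1, -0.6]
grip_width: 0.0681
```

```bash
python3 - <<'E'
from m import *
p=bot.grab_frame('top');print(meas(p,.627,.1005,.03,.036,1.15))
E
python3 go.py cl .005
```

```text
[6.272e-01 9.990e-02 3.080e-02 3.000e-03 4.170e-02 7.410e+02 6.262e-01
 9.990e-02]
cl shift mm [ 0.  -0.7 94.4] pos [0.4437 0.2389 0.0994] rot [ 3.141 -0.     0.457] w 0.0684 F [ 0.2 -0.1  0.9] q [-0.57  0.53 -0.06  2.02  0.05  0.59 -1.77] t 15.6167
```

Call:
move_arm(moves="0 -1 30 0; 0 -1 55 0; 0 -1 75 0; 0 -1 88 0; 0 -1 93 0; 0 -1 94 0; 0 -1 94 0; 0 -1 94 0; 0 -1 94 0; 0 -1 94 0")

```text
clock: 16.45
position: [0.4426, 0.2409, 0.006]
tool_rot: [-3.141, -0.001, 0.459]
force: [-0.4, -0.1, -0.1]
grip_width: 0.0682
```

```bash
python3 go.py cl .005
```

```text
cl shift mm [0.2 1.6 1. ] pos [0.4426 0.2409 0.006 ] rot [-3.141e+00 -1.000e-03  4.590e-01] w 0.0682 F [-0.4 -0.1 -0.1] q [-0.59  0.7  -0.04  2.05  0.07  0.39 -1.8 ] t 16.45
```

Call:
move_arm(moves="0 1 1 0; 0 1 1 0; 0 1 1 0; 0 1 1 0; 0 1 1 0; 0 1 1 0; 0 1 1 0; 0 1 1 0; 0 1 1 0; 0 1 1 0", grip=0.1, grip_force=60)

```text
clock: 17.28
position: [0.4427, 0.2398, 0.0049]
tool_rot: [3.141, -0.0, 0.459]
force: [-2.7, -2.5, 16.3]
grip_width: 0.0328
```

Call:
move_arm(moves="0 0 -5 0; 0 0 -15 0; 0 0 -35 0; 0 0 -65 0; 0 0 -95 0; 0 0 -115 0; 0 0 -120 0; 0 0 -120 0; 0 0 -120 0; 0 0 -120 0")

```text
clock: 18.12
position: [0.442, 0.2395, 0.1233]
tool_rot: [3.141, 0.002, 0.459]
force: [0.2, -0.0, -0.8]
grip_width: 0.0324
```

```bash
python3 go.py ts .13;python3 - <<'E'
from h import *
p=bot.grab_frame('scene');cv2.imwrite('pics/g5.png',cv2.convertScaleAbs(cv2.resize(p['frame'][140:310,320:520],None,fx=3,fy=3)[...,::-1],alpha=1.4))
E
```

```text
ts shift mm [104.3 206.5  -6.8] pos [0.442  0.2395 0.1233] rot [3.141e+00 2.000e-03 4.590e-01] w 0.0324 F [ 0.2 -0.  -0.8] q [-0.57  0.49 -0.06  2.01  0.05  0.65 -1.77] t 18.1167
```

View pics/g5.png

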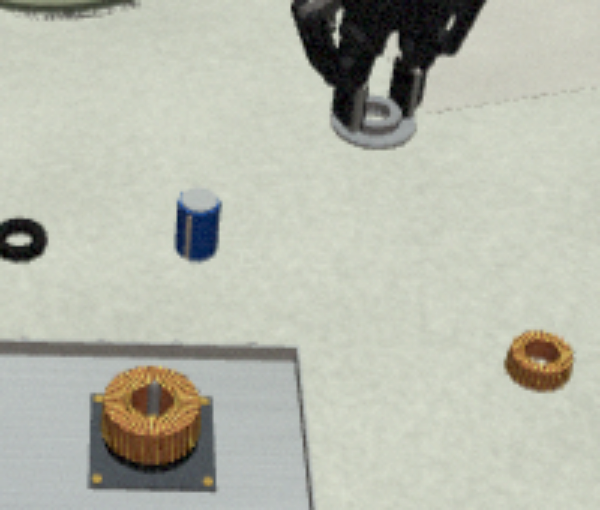

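The clamp plate is held level by its hub (crop 375,120). The large core sits level on the pad with the stud visible in its hole. The capacitor and small core are untouched.

Call:
move_arm(moves="17 33 0 0; 34 67 0 0; 51 101 0 0; 68 135 0 0; 84 167 0 0; 96 190 0 0; 104 206 0 0; 104 206 0 0; 104 206 0 0; 104 206 0 0")

```text
clock: 19.0
position: [0.6261, 0.1017, 0.1233]
tool_rot: [-3.141, 0.002, 0.459]
force: [-0.1, 0.8, -1.2]
grip_width: 0.0324
```

Call:
move_arm(moves="0 0 0 0; 0 0 10 0; 0 0 25 0; 0 0 40 0; 0 0 50 0; 0 0 53 0; 0 0 53 0; 0 0 53 0; 0 0 53 0; 0 0 53 0")

```text
clock: 19.83
position: [0.6274, 0.1013, 0.072]
tool_rot: [3.141, -0.001, 0.459]
force: [-0.1, 0.1, -0.6]
grip_width: 0.0322
```

```bash
python3 go.py ts .049
```

```text
ts shift mm [-0.7  0.5 23. ] pos [0.6274 0.1013 0.072 ] rot [ 3.141e+00 -1.000e-03  4.590e-01] w 0.0322 F [-0.1  0.1 -0.6] q [-0.22  0.73 -0.05  1.68  0.05  0.73 -1.41] t 19.8333
```

Call:
move_arm(moves="0 0 5 0; 0 0 10 0; 0 0 15 0; 0 0 19 0; 0 0 22 0; 0 0 23 0; 0 0 24 0; 0 0 24 0; 0 0 24 0; 0 0 24 0")

```text
clock: 20.67
position: [0.6272, 0.1012, 0.0475]
tool_rot: [3.142, -0.0, 0.459]
force: [-0.4, 0.0, -0.7]
grip_width: 0.0324
```

```bash
python3 go.py ts .047
```

```text
ts shift mm [-0.5  0.5  0.5] pos [0.6272 0.1012 0.0475] rot [ 3.142 -0.     0.459] w 0.0324 F [-0.4  0.  -0.7] q [-0.22  0.77 -0.05  1.69  0.05  0.69 -1.41] t 20.6667
```

Call:
move_arm(moves="0 0 0 0; 0 0 0 0; 0 0 0 0; 0 0 0 0; 0 0 0 0; 0 0 -10 0; 0 0 -35 0; 0 0 -60 0; 0 0 -70 0; 0 0 -70 0", grip=0.8)

```text
clock: 21.5
position: [0.6285, 0.1014, 0.1206]
tool_rot: [3.141, -0.004, 0.459]
force: [-0.1, -0.4, -0.1]
grip_width: 0.068
```

```bash
python3 go.py sp .1
```

```text
sp shift mm [-212.6    4.7   19.7] pos [0.6285 0.1014 0.1206] rot [ 3.141 -0.004  0.459] w 0.068 F [-0.1 -0.4 -0.1] q [-0.22  0.66 -0.05  1.66  0.04  0.81 -1.4 ] t 21.5
```

Call:
move_arm(moves="-35 0 0 0; -70 1 0 0; -105 2 5 0; -140 3 10 0; -175 4 15 0; -200 5 16 0; -211 5 17 0; -211 5 17 0; -211 5 17 0; -211 5 17 0")

```text
clock: 22.33
position: [0.4414, 0.0039, 0.1004]
tool_rot: [3.141, -0.001, 0.459]
force: [1.3, 0.2, 0.4]
grip_width: 0.068
```

```bash
python3 - <<'E'
from m import *
p=bot.grab_frame('top')
W=cloud(p);d=np.hypot(W[...,0]-.627,W[...,1]-.1005)
for a,z0,z1 in((.04,.048,.0565),(.033,.03,.0475)):
    m=(d<a)&(W[...,2]>z0)&(W[...,2]<z1);P=W[m][:,:2].astype(np.float32);print(cv2.minEnclosingCircle(P),np.median(W[m],0))
E
python3 go.py sp .001
```

```text
((0.6259582042694092, 0.10108307749032974), 0.026728646829724312) [0.62564396 0.1007138  0.0529653 ]
((0.6273219585418701, 0.10050567239522934), 0.030623167753219604) [0.62411392 0.09799493 0.04462663]
sp shift mm [-1.6  0.2 99.3] pos [0.4413 0.0039 0.1003] rot [ 3.142e+00 -1.000e-03  4.590e-01] w 0.0683 F [-0.2 -0.5  0.9] q [-0.09  0.45 -0.06  2.18  0.06  0.51 -1.31] t 22.3833
```

Call:
move_arm(moves="-1 0 30 0; -1 0 55 0; -1 0 75 0; -1 0 90 0; -1 0 96 0; -1 0 98 0; -1 0 98 0; -1 0 98 0; -1 0 98 0; -1 0 98 0")

```text
clock: 23.22
position: [0.4397, 0.0028, 0.003]
tool_rot: [3.141, -0.001, 0.459]
force: [-0.3, -0.3, 0.9]
grip_width: 0.0685
```

Call:
move_arm(moves="0 0 0 0; 0 0 0 0; 0 0 0 0; 0 0 0 0; 0 0 0 0; 0 0 0 0; 0 0 0 0; 0 0 0 0; 0 0 0 0; 0 0 0 0", grip=0.2, grip_force=25)

```text
clock: 24.05
position: [0.4394, 0.0028, 0.0027]
tool_rot: [3.141, -0.001, 0.459]
force: [-1.9, 0.7, 11.7]
grip_width: 0.0379
```

Call:
move_arm(moves="0 0 -10 0; 0 0 -35 0; 0 0 -65 0; 0 0 -90 0; 0 0 -100 0; 0 0 -100 0; 0 0 -100 0; 0 0 -100 0; 0 0 -100 0; 0 0 -100 0")

```text
clock: 24.88
position: [0.4387, 0.0028, 0.1016]
tool_rot: [-3.141, 0.001, 0.459]
force: [0.8, -0.4, 0.2]
grip_width: 0.0378
```

```bash
python3 go.py ss .1;python3 - <<'E'
from h import *
p=bot.grab_frame('scene');cv2.imwrite('pics/g6.png',cv2.convertScaleAbs(cv2.resize(p['frame'][150:320,230:430],None,fx=3,fy=3)[...,::-1],alpha=1.4))
E
```

```text
ss shift mm [150.4 143.2   1.3] pos [0.4387 0.0028 0.1016] rot [-3.141e+00  1.000e-03  4.590e-01] w 0.0378 F [ 0.8 -0.4  0.2] q [-0.09  0.45 -0.07  2.18  0.06  0.51 -1.31] t 24.8833
```

View pics/g6.png

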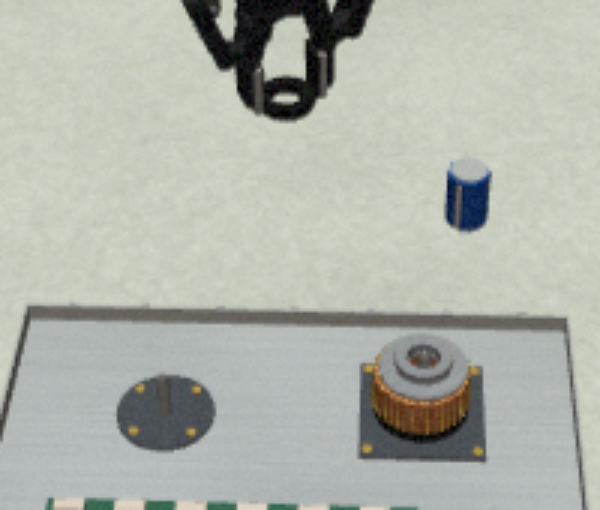

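The large stack (pad, core, clamp with hub up) is on the tall stud at crop (423,390). The small pad is held level at (285,97).

Call:
move_arm(moves="25 24 0 0; 53 50 0 0; 81 77 0 0; 108 103 0 0; 132 126 0 0; 145 138 0 0; 150 143 0 0; 150 143 0 0; 150 143 0 0; 150 143 0 0")

```text
clock: 25.77
position: [0.6358, -0.0584, 0.1021]
tool_rot: [-3.141, 0.001, 0.459]
force: [-0.2, -0.2, -0.7]
grip_width: 0.0377
```

Call:
move_arm(moves="0 0 0 0; 0 0 0 0; 0 0 10 0; 0 0 25 0; 0 0 40 0; 0 0 47 0; 0 0 48 0; 0 0 48 0; 0 0 48 0; 0 0 48 0")

```text
clock: 26.6
position: [0.6374, -0.059, 0.0551]
tool_rot: [3.141, -0.001, 0.459]
force: [0.3, 0.1, 0.2]
grip_width: 0.0378
```

```bash
python3 go.py ss .01
```

```text
ss shift mm [-0.4 -0.3 45.1] pos [ 0.6374 -0.059   0.0551] rot [ 3.141e+00 -1.000e-03  4.590e-01] w 0.0378 F [0.3 0.1 0.2] q [ 0.04  0.76 -0.06  1.68  0.06  0.71 -1.16] t 26.6
```

Call:
move_arm(moves="0 0 10 0; 0 0 20 0; 0 0 30 0; 0 0 38 0; 0 0 43 0; 0 0 45 0; 0 0 46 0; 0 0 46 0; 0 0 46 0; 0 0 46 0")

```text
clock: 27.43
position: [0.6367, -0.0589, 0.0083]
tool_rot: [-3.141, 0.001, 0.459]
force: [-4.0, -0.3, 7.6]
grip_width: 0.0379
```

Call:
move_arm(moves="0 0 0 0; 0 0 0 0; 0 0 0 0; 0 0 0 0; 0 0 0 0; 0 0 -10 0; 0 0 -40 0; 0 0 -75 0; 0 0 -100 0; 0 0 -110 0", grip=0.75)

```text
clock: 28.27
position: [0.6386, -0.0592, 0.1229]
tool_rot: [3.139, -0.004, 0.459]
force: [0.0, 0.5, 0.7]
grip_width: 0.0641
```

```bash
python3 go.py sc .12
```

```text
sc shift mm [  98.8 -409.2    2.4] pos [ 0.6386 -0.0592  0.1229] rot [ 3.139 -0.004  0.459] w 0.0641 F [0.  0.5 0.7] q [ 0.04  0.67 -0.06  1.65  0.05  0.82 -1.15] t 28.2667
```

Call:
move_arm(moves="9 -37 0 0; 18 -76 0 0; 28 -116 0 0; 37 -155 0 0; 46 -194 0 0; 56 -233 0 0; 65 -272 0 0; 75 -311 0 0; 85 -350 0 0; 94 -385 0 0")

```text
clock: 29.1
position: [0.5496, 0.3304, 0.1186]
tool_rot: [-3.141, -0.0, 0.46]
force: [0.2, -0.8, 0.1]
grip_width: 0.0643
```

Call:
move_arm(moves="4 -20 0 0; 5 -24 15 0; 5 -24 30 0; 5 -24 40 0; 5 -24 50 0; 5 -24 50 0; 5 -24 50 0; 5 -24 50 0; 5 -24 50 0; 5 -24 50 0")

```text
clock: 29.93
position: [0.545, 0.3516, 0.069]
tool_rot: [-3.141, -0.001, 0.458]
force: [0.4, -0.2, -0.7]
grip_width: 0.0642
```

```bash
python3 - <<'E'
from m import *
p=bot.grab_frame('top');print(meas(p,.637,-.059,.02,.01,1.2))
p=bot.grab_frame('scene');cv2.imwrite('pics/g7.png',cv2.convertScaleAbs(cv2.resize(p['frame'][190:350,230:530],None,fx=2.6,fy=2.6)[...,::-1],alpha=1.4))
E
python3 go.py sc .006
```

```text
[ 6.369e-01 -5.900e-02  2.350e-02  2.900e-03  1.540e-02  2.620e+02
  6.362e-01 -5.850e-02]
sc shift mm [ 1.   0.6 62.8] pos [0.5448 0.3516 0.0688] rot [-3.141e+00 -1.000e-03  4.590e-01] w 0.0638 F [0.1 0.3 0.3] q [-0.63  0.75 -0.05  1.65  0.05  0.74 -1.82] t 30.0333
```

View pics/g7.png

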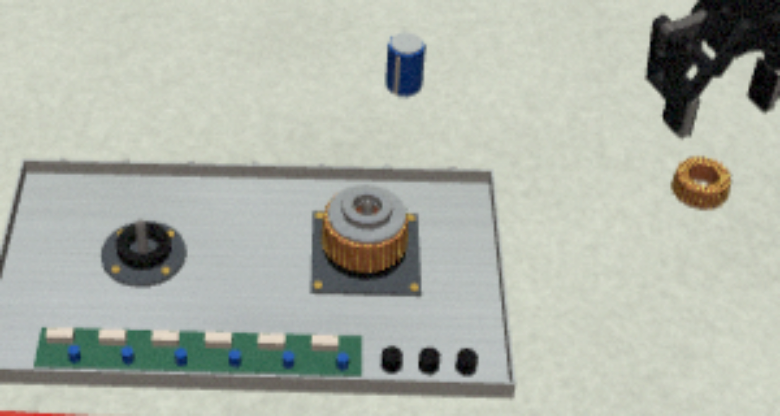

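The small pad is flat on the short stud's plate (crop 143,243). The gripper is above the small core (702,182).

Call:
move_arm(moves="1 0 20 0; 1 0 40 0; 1 0 53 0; 1 0 60 0; 1 0 62 0; 1 0 62 0; 1 0 62 0; 1 0 62 0; 1 0 62 0; 1 0 62 0")

```text
clock: 30.87
position: [0.5458, 0.3521, 0.0069]
tool_rot: [-3.141, -0.001, 0.459]
force: [-0.6, 0.2, -0.4]
grip_width: 0.0643
```

Call:
move_arm(moves="0 0 0 0; 0 0 0 0; 0 0 0 0; 0 0 0 0; 0 0 0 0; 0 0 0 0; 0 0 0 0; 0 0 0 0; 0 0 0 0; 0 0 0 0", grip=0.2, grip_force=40)

```text
clock: 31.7
position: [0.5457, 0.3521, 0.0069]
tool_rot: [-3.142, -0.0, 0.459]
force: [-2.0, -1.7, 8.3]
grip_width: 0.038
```

Call:
move_arm(moves="0 0 -10 0; 0 0 -35 0; 0 0 -65 0; 0 0 -90 0; 0 0 -110 0; 0 0 -115 0; 0 0 -115 0; 0 0 -115 0; 0 0 -115 0; 0 0 -115 0")

```text
clock: 32.53
position: [0.545, 0.3516, 0.12]
tool_rot: [3.141, 0.002, 0.459]
force: [0.3, 0.6, -1.0]
grip_width: 0.0377
```

```bash
python3 go.py ss .12
```

```text
ss shift mm [-9.940e+01  4.089e+02  3.000e-01] pos [0.545  0.3516 0.12  ] rot [3.141e+00 2.000e-03 4.590e-01] w 0.0377 F [ 0.3  0.6 -1. ] q [-0.63  0.68 -0.05  1.62  0.04  0.84 -1.81] t 32.5333
```

Call:
move_arm(moves="-9 37 0 0; -18 76 0 0; -28 116 0 0; -38 155 0 0; -47 194 0 0; -57 233 0 0; -66 272 0 0; -76 311 0 0; -85 350 0 0; -94 386 0 0")

```text
clock: 33.37
position: [0.632, -0.0383, 0.1204]
tool_rot: [-3.141, 0.001, 0.458]
force: [1.4, 0.1, -1.2]
grip_width: 0.0374
```

Call:
move_arm(moves="-4 17 0 0; -5 22 0 0; -5 22 0 0; -5 22 15 0; -5 22 30 0; -5 22 45 0; -5 22 50 0; -5 22 50 0; -5 22 50 0; -5 22 50 0")

```text
clock: 34.2
position: [0.6379, -0.0571, 0.0721]
tool_rot: [3.141, -0.001, 0.459]
force: [0.6, 0.8, -0.5]
grip_width: 0.0379
```

```bash
python3 go.py ss .0235; python3 - <<'E'
from h import *
p=bot.grab_frame('scene');cv2.imwrite('pics/g8.png',cv2.convertScaleAbs(cv2.resize(p['frame'][200:330,200:360],None,fx=4,fy=4)[...,::-1],alpha=1.4))
E
```

```text
ss shift mm [-1.7  1.3 48.6] pos [ 0.6379 -0.0571  0.0721] rot [ 3.141e+00 -1.000e-03  4.590e-01] w 0.0379 F [ 0.6  0.8 -0.5] q [ 0.03  0.74 -0.06  1.67  0.06  0.74 -1.16] t 34.2
```

View pics/g8.png

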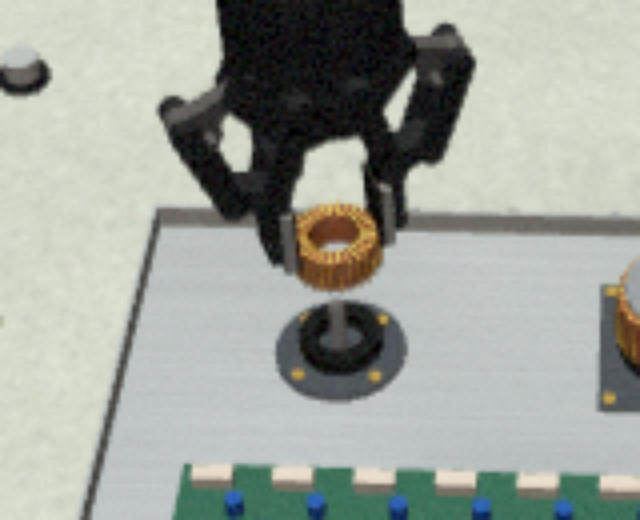

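The small core is held level (crop 338,245) right above the short stud and small pad (340,340).

Call:
move_arm(moves="-1 1 10 0; -2 1 20 0; -2 1 30 0; -2 1 38 0; -2 1 44 0; -2 1 47 0; -2 1 49 0; -2 1 49 0; -2 1 49 0; -2 1 49 0")

```text
clock: 35.08
position: [0.6356, -0.0594, 0.0228]
tool_rot: [-3.141, 0.001, 0.459]
force: [-8.1, 1.1, 13.1]
grip_width: 0.0377
```

```bash
python3 go.py ss .0225
```

```text
ss shift mm [1.4 0.3 0.3] pos [ 0.6356 -0.0594  0.0228] rot [-3.141e+00  1.000e-03  4.590e-01] w 0.0377 F [-8.1  1.1 13.1] q [ 0.04  0.81 -0.05  1.69  0.06  0.65 -1.16] t 35.0833
```

Contact at the expected height, so I'll release, lift and move aside.

Call:
move_arm(moves="0 0 0 0; 0 0 0 0; 0 0 0 0; 0 0 0 0; 0 0 0 0; 0 0 -10 0; 0 0 -40 0; 0 0 -75 0; 0 0 -110 0; 0 0 -120 0", grip=0.75)

```text
clock: 35.92
position: [0.6381, -0.0597, 0.1482]
tool_rot: [3.139, -0.006, 0.458]
force: [0.7, -0.1, -0.1]
grip_width: 0.0643
```

Call:
move_arm(moves="-35 0 0 0; -70 0 0 0; -105 0 0 0; -140 0 0 0; -160 15 0 0; -170 30 0 0; -170 30 0 0; -170 30 0 0; -170 30 0 0; -170 30 0 0")

```text
clock: 36.75
position: [0.4974, -0.1607, 0.1425]
tool_rot: [-3.141, -0.0, 0.46]
force: [-0.4, 0.2, -0.2]
grip_width: 0.0638
```

```bash
python3 - <<'E'
from m import *
for c in('top','scene'):
    p=bot.grab_frame(c);W=cloud(p);print(c,'cap',meas(p,*N['cap']),'knob',meas(p,*N['knob']))
    for n,x,y,r,z0,z1 in(('score',.637,-.059,.027,.029,.038),('hub',.627,.1005,.024,.049,.0565),('flange',.627,.1005,.036,.0435,.048)):
        d=np.hypot(W[...,0]-x,W[...,1]-y);m=(d<r)&(W[...,2]>z0)&(W[...,2]<z1);P=W[m]
        A=np.c_[P[:,:2]-P[:,:2].mean(0),np.ones(len(P))];k=np.linalg.lstsq(A,P[:,2],rcond=None)[0]
        print(n,cv2.minEnclosingCircle(P[:,:2].astype(np.float32)),'z',k[2],'tilt',k[:2],len(P))
    if c=='scene': cv2.imwrite('pics/g9.png',cv2.convertScaleAbs(cv2.resize(p['frame'][190:350,190:440],None,fx=3.2,fy=3.2)[...,::-1],alpha=1.4))
E
```

```text
top cap [ 4.373e-01  1.291e-01  1.500e-02 -1.000e-04  4.540e-02  2.160e+02
  4.371e-01  1.286e-01] knob None
score ((0.6367201209068298, -0.0586918480694294), 0.020291198045015335) z 0.034070404896728905 tilt [-0.00951685 -0.00795155] 255
hub ((0.6292343139648438, 0.10012084245681763), 0.022411521524190903) z 0.053332761910667575 tilt [ 0.0126303  -0.01214155] 208
flange ((0.6271161437034607, 0.0994044616818428), 0.0290415957570076) z 0.04581364053418107 tilt [-0.00492544  0.00245356] 328
scene cap [4.392e-01 1.305e-01 1.590e-02 6.000e-04 4.440e-02 1.890e+02 4.428e-01
 1.292e-01] knob [ 4.479e-01 -2.576e-01  1.210e-02  3.000e-04  1.650e-02  6.400e+01
  4.504e-01 -2.573e-01]
score ((0.6375529170036316, -0.058622706681489944), 0.020418861880898476) z 0.03374530043610115 tilt [-0.01710552 -0.01540215] 256
hub ((0.6268154382705688, 0.09905856847763062), 0.022078081965446472) z 0.053156379826552504 tilt [ 7.76591900e-05 -6.62933357e-03] 212
flange ((0.6276243925094604, 0.10075268894433975), 0.029435209929943085) z 0.04588638206385314 tilt [-0.00717172  0.00168509] 283
  return np.nanmean(a, axis, out=out, keepdims=keepdims)
```

View pics/g9.png

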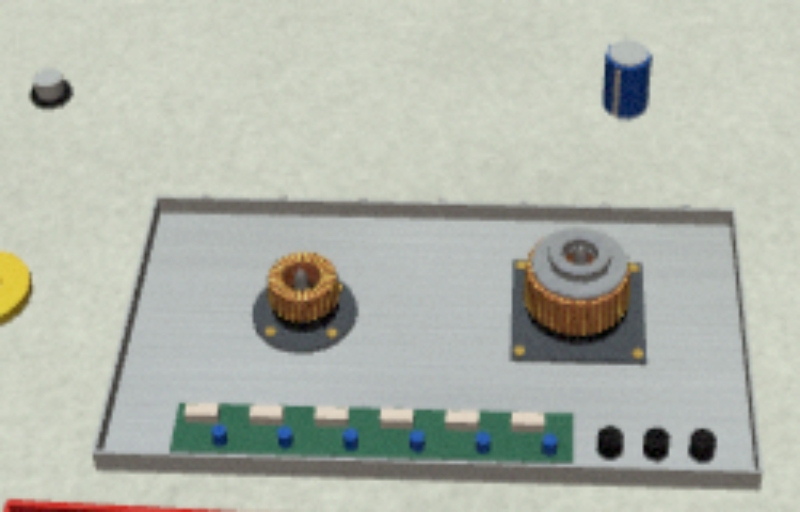

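Both stacks are complete: the short one at (303,300) and the tall one at (578,285). They sit level at the expected heights, and the knob and capacitor have not moved.

```bash
python3 -c "
from workcell import bot
print(bot.job_done())"
```

```text
the job is handed in; nothing more can be done
None
```

I mounted both transformers and handed the job in at about 37 s of the 102 s allowed. The tall stud carries the large black pad, the large core and the clamp plate with its hub up. The short stud carries the small pad and the small core.

- **Heights:** the final depth checks put the clamp flange top at 45.8 mm (46 mm expected) and the small core top at 34 mm (34 mm expected). Measured tilt was about 1° or less.
- **Position:** both stacks are within about 2 mm of their studs, and the last picture shows each stud through its holes.
- **Forces:** the highest wrist force shown at the end of a move was about 17 N, and no move reported more.
- **Bystanders:** the capacitor and knob are where they were, within measuring error. In the last top view the knob could not be measured, probably because the arm was in the way. The scene camera showed it unmoved.
- **Disagreement:** the clamp hub's top read 53.2 mm, slightly under the 54 mm expected. I put this down to depth blur at the edge of the hole, because the flange reading was right.
- **Look-alikes:** I did not handle the green or yellow pads.

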